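# Dock a test adapter and draw it tight with the cam lock

## Robot

A 6-joint arm with a two-finger parallel gripper is mounted at the origin on the work surface. World frame = base frame: x ahead of the robot, y to its left, z up, the work surface at z = 0. Lengths are in mm, angles in rad, forces in N, time in s.
With the tool pointing down it reaches from about 350 to 875 mm from the base axis. Payload 4.2 kg.
Tool frame: the origin (TCP) lies midway between the tips of the shut fingers; the grasp point (between the pads) lies 19 mm behind it; y points along the fingers, x is the direction in which the jaws open and shut, and the axes are right-handed (so a half turn about y gives the same grasp; the last joint's range is limited). The gripper opens to 85 mm and grips with 20 to 120 N. Pads are 22 mm wide; open, the fingers measure 114 mm over their backs; the gripper's body (76 mm by 85 mm) begins 54 mm behind the grasp point. The pads swing forward as they close: fully open they stand 13 mm farther back than shut.
Start: joints at [1.447, 0.385, 0.008, 0, -1.194, -0.259], TCP at [233.416, 579.755, 231.312] pointing down, gripper open.
Joint ranges: [-3.14, 3.14], [-1.21, 2.06], [-1.07, 1.41], [-3.16, 2.05], [-2.99, -0.16], [-3.1, 3.1]. Speed limits (rad/s): [2.79, 2.79, 3.14, 3.14, 3.14, 3.14].

## Interface

Orientations are given as a unit quaternion [x, y, z, w].
In Python, from bench import read_state, get_image, job_done gives the robot as it stands.
- The arm moves only by the tool play_rows, never from a script. Its argument "series" is a list of rows, each a list of 7 numbers: the shift along the tool's x, y, z in m, then the turn, a rotation vector about the tool's x, y, z in rad, then the finger opening in m, from 0 to 0.0854. In form: [[x, y, z, wx, wy, wz, claw], ...]. A call has 1 to 10 rows; each row shifts and turns the pose as measured when the row begins, along the tool's axes as they then stand; what a row does not reach is not made up. A row lasts 1/10 s, in which the tool goes at most 50 mm and 8.59 degrees, less where a joint would pass 70% of its speed; a pose out of reach is approached as far as the arm can. A call with a gripper value outside its range is refused whole. The fingers move at their own pace and stop on an object; the grip force is fixed at half the most. Time passes only in rows, so rows that do not move let the fingers close. It gives the time, the measured TCP pose, the force and the opening at its end, in the units of the state.
- read_state(): the state, without advancing time (a new reading comes with each control period).
- get_image(name): name is "side" or "top"; returns a dict with "color" (384x512x3 uint8, red, green, blue), "intrinsics" (3x3 intrinsics, pixels), "D" ([k1, k2, p1, p2, k3] as OpenCV has them; the pictures are not rectified), "origin" and "orientation" of the camera in the world. Camera axes: x right, y down, z forward; pixel columns grow to the right and rows downward; lengths in mm; the calibration is good to about 2 mm. A picture is of the moment at which its call begins. There is no depth.
- job_done(): hands the job in, once; it reports no verdict.
The state is a dict: "clock": time; "joints": joint angles; "joint_vel": joint speeds; "joint_efforts": joint torques, N m; "position": TCP position; "ee_rot": TCP orientation; "contact_force": force on the tool from outside, world axes, zero at the start; "wrist_torque": the same for the moment, N m; "gripper_width": finger opening in mm.
Only numpy, scipy, OpenCV 4.12 (cv2) and the standard library are available. Lean on these libraries where they do the work, as an engineer would, in place of code of your own. Each camera call takes 0.05 s, during which the arm holds its last target. There are 200 camera calls.

## Task

Slide the test adapter along its rails into the dock until you feel it meet the spring contact pins, without shoving it, so that the cross pin on its draw bolt lies in the mouth of the open cam. Then lead the cam's crank clockwise, about half a turn, until the hook has drawn the adapter home against the dock and the crank comes up firmly tight, but do not force it beyond that. Let go, and leave the board, jar and brush beside the dock alone.

Things in the scene. Friction and masses are not known exactly. Their poses are not given: they have to be found in the camera images.
- dock: Test dock fixed to the bench: aluminium base plate 310 x 130 x 8 mm with two guide rails (83 mm apart, tops 24 mm above the bench), off-white seat faces and housing 34 mm high. Origin on the bench under the middle of the seat faces; +x is the way the adapter goes in, z up. Two carriers of spring contact pins stand 4.5 mm proud of the seat faces: about 4 N at first touch, 8 N when the adapter is home. Seat faces are hard stops.
- adapter: Loose test adapter, 0.5 kg: grey tray 110 x 80 x 24 mm lying on the dock's base plate (8 mm above the bench) between the rails, 22 to 50 mm short of home, a curved green board on top. Origin under the middle of the tray; +x towards the bolt, along the dock's +x. Slides with 1 to 2 N.
- adapter_handle (a point): Centre of the adapter's upright aluminium handle, a plate 12 mm thick (along adapter x), 52 mm wide (along y), 36 mm tall, from 32 to 68 mm above the bench. It stands on the tray's top near the end away from the bolt, 45 mm behind the tray's middle; the centre is 50 mm above the bench.
- adapter_nose (a point): Centre of the adapter's aluminium front face, where the bolt comes out, 22 mm above the bench. It is at x = 0 of the dock when home, at about -4.5 mm when it first touches the spring pins.
- bolt_pin (a point): Middle of the upright steel cross pin (8 mm thick, 27 mm tall) at the end of the adapter's draw bolt, 25 mm ahead of the front face. It must lie within about 22 mm of the cam's axis for the hook to catch it; it does when the spring pins are touched.
- cam_unit: Cam lock on the dock, with the cam disc, its crank and grip. Origin on the bench under the cam's axis, 40 mm beyond the seat faces on the dock's middle line (set by hand, up to 1.8 mm either way in its slotted holes); axes as the dock's.
- cam_axis (a point): Point on the upright axis of the steel cam disc (62 mm across, 12 to 34 mm above the bench), 22 mm above the bench. Its hook slot opens towards the adapter when the cam is open.
- crank_grip (a point): Centre of the black revolving grip on the crank's end: upright cylinder 17 mm across, from 47 to 73 mm above the bench, centre 60 mm above it, 45 mm from the cam's axis; it spins freely on its spindle, so the hand need not turn. The crank arm below it has its top at 46 mm.
- cam (a joint): Turn of the cam in rad, clockwise from above positive; 0 to 0.3 at the start (open, crank pointing to the dock's +y side), end of travel 4.1. Sideways force at the grip while turning: about 1.5 N free, 2 to 3 N once the hook draws in the pins, then rising some 25 N per rad when the adapter is home (anywhere from 2.1 to 3.4 rad). Firmly tight is 8 to 12 N; 15 N strains the bolt. Friction holds it when let go; held still, the force drops.
- strip_board: Bystander: loose curved green circuit board, about 190 x 45 x 4 mm, lying on the bench; origin under the middle of the arc.
- flux_jar: Bystander: small amber jar with white cap, 54 mm across, 60 mm tall; origin under its middle.
- brush: Bystander: black-handled brush 170 mm long, lying on the bench along its x; origin under its middle.
Things that resemble listed ones, but are neither listed nor needed, are in the scene too. There is more than one size of the adapter; the job needs the largest.

How it is judged:
By the outcome, as a careful person would: the job done as asked, in the order asked, and still so for the second after the job is handed in, with the robot touching nothing.
It also fails if it takes over 61 s, if anything falls off the work surface, if the arm or the gripper's body presses on something with over 40 N, if the wrist force passes 120 N, or if a joint passes its speed limit or range.

## Working session

There is one attempt and no reset: what is moved stays moved. The work goes in short steps, Python scripts to look and compute and a tool call to move; the robot and the scene stay as the last step left them, time stands still between calls to the robot, and variables do not carry over. Pictures are saved under pics/ and viewed, about 8 in all and at most 12, crops included, and the job is handed in when it is done.

Besides the shell and the picture viewer there is one more tool, called after "Emit:" as name(argument=value, ...) on one line, values as JSON. play_rows: Moves the arm, as the interface text tells. Its arguments: {"type":"object","properties":{"series":{"type":"array","items":{"type":"array","items":{"type":"number"}}}},"required":["series"]}

```bash
mkdir -p pics; cat > h.py <<'E'
import numpy as np, cv2
from bench import read_state,get_image,job_done
from scipy.spatial.transform import Rotation as R
def cam(n):
    d=get_image(n); return d
def ray(d,u,v):
    p=cv2.undistortPoints(np.array([[[u,v]]],float),np.array(d["intrinsics"],float),np.array(d["D"],float))[0,0]
    r=R.from_quat(d["orientation"]).apply([p[0],p[1],1]) if np.size(d["orientation"])==4 else np.array(d["orientation"])@[p[0],p[1],1]
    return np.array(d["origin"],float),r
def onz(d,u,v,z):
    o,r=ray(d,u,v); return o+r*(z-o[2])/r[2]
def proj(d,P):
    q=R.from_quat(d["orientation"]).inv()
    o=np.array(d["origin"],float)
    return cv2.projectPoints((q.apply(np.atleast_2d(P)-o)),np.zeros(3),np.zeros(3),np.array(d["intrinsics"],float),np.array(d["D"],float))[0][:,0]
E
python3 - <<'E'
from h import *
for n in("top","side"):
    d=cam(n); cv2.imwrite(f"pics/{n}0.png",cv2.resize(d["color"][:,:,::-1],(800,600),interpolation=cv2.INTER_CUBIC)); print(n,d["origin"],d["orientation"],d["intrinsics"],d["D"])
print(read_state())
E
```

```text
top [ 428.80720605   -4.35717754 1150.25087732] [-0.69991243  0.71117243 -0.04935648  0.04382129] [[411.78196145   0.         260.08614323]
 [  0.         411.78196145 186.8040037 ]
 [  0.           0.           1.        ]] [-0.08417137  0.          0.          0.          0.        ]
side [ 112.26314657 -752.16510431  972.87946351] [ 0.89593269 -0.24829701  0.09109301 -0.35686871] [[401.04295621   0.         250.71185221]
 [  0.         401.04295621 192.63927407]
 [  0.           0.           1.        ]] [-0.00448972  0.          0.          0.          0.        ]
{'clock': 0.1, 'joints': array([ 1.44660898e+00,  3.85481025e-01,  6.78241823e-03, -4.07658735e-04,
       -1.19396769e+00, -2.58606934e-01]), 'joint_vel': array([ 0.00040495, -0.00108804,  0.00334628,  0.001655  ,  0.00027354,
        0.00099924]), 'joint_efforts': array([-1.97244572e-04, -3.93321669e+01,  1.88928616e+01,  4.19786990e+00,
       -2.59820052e-03,  2.73472924e-07]), 'position': array([233.2414389 , 579.30864023, 230.34198441]), 'ee_rot': array([ 0.39624603, -0.58560487,  0.58642423, -0.3951742 ]), 'contact_force': array([-1.2580678 ,  0.42556936, -0.25556528]), 'wrist_torque': array([-0.00360556, -0.02191263,  0.01428005]), 'gripper_width': 85.58279008449706}
```

View pics/top0.png

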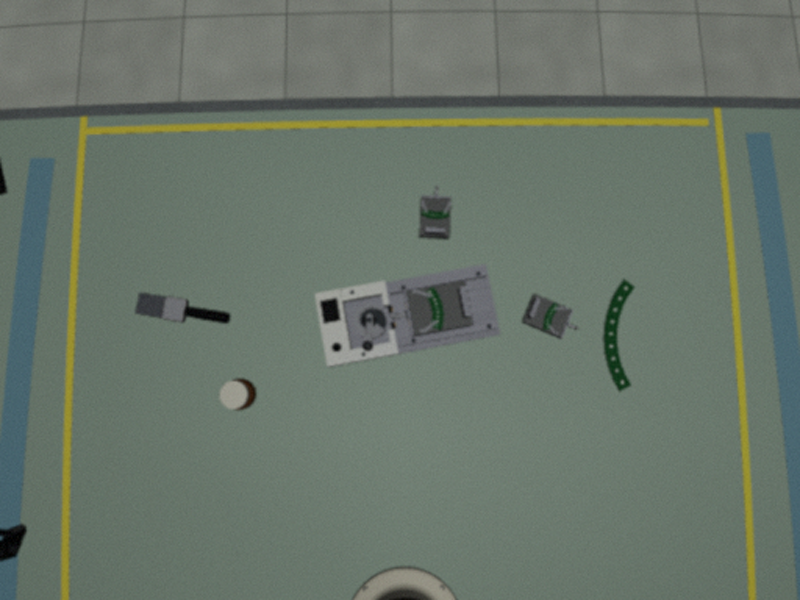

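View pics/side0.png

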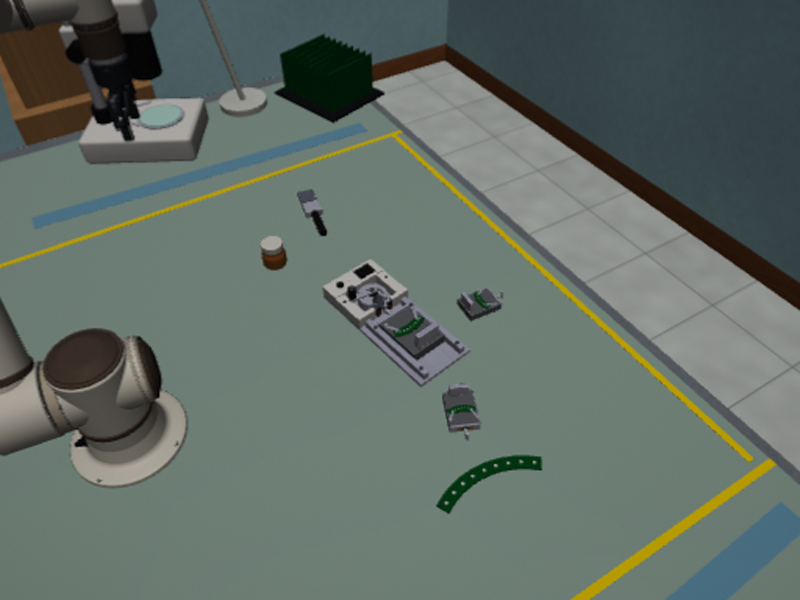

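Top view: the dock is centred near (405,315) with its +x pointing left (world +y). The adapter is at (440,307), the cam at (373,318) and the grip at about (367,346). The side view agrees. Next I'll view crops.

```bash
python3 - <<'E'
from h import *
d=cam("top"); c=d["color"][160:245,195:325,::-1]
a=cv2.resize(c,(780,510),interpolation=cv2.INTER_CUBIC); a=np.clip(a*1.6,0,255).astype(np.uint8); cv2.imwrite("pics/tc.png",a)
d=cam("side"); c=d["color"][160:250,200:305,::-1]
a=cv2.resize(c,(700,600),interpolation=cv2.INTER_CUBIC); a=np.clip(a*1.4,0,255).astype(np.uint8); cv2.imwrite("pics/sc.png",a)
E
```

```text
(no output)
```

View pics/tc.png

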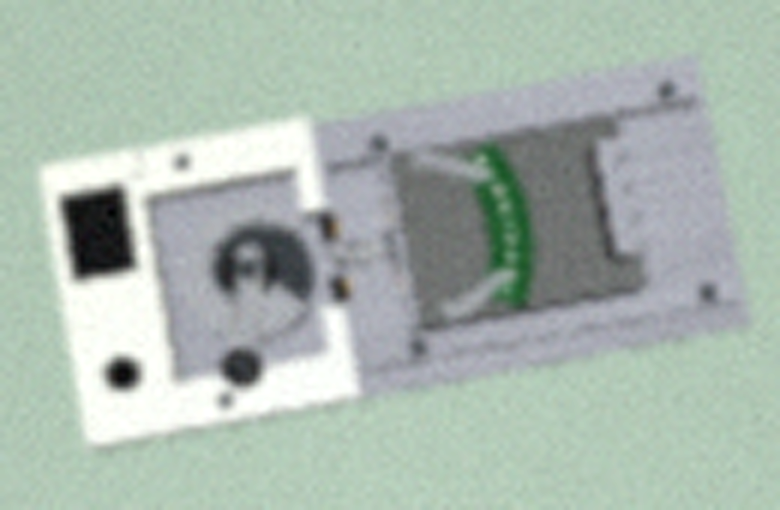

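View pics/sc.png

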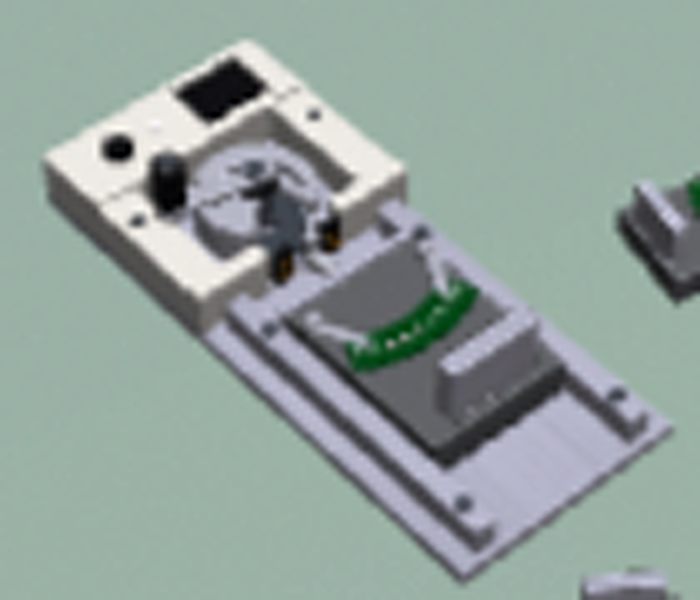

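Top crop: housing corners are at (40,165), (308,115), (360,395), (90,445), the grip at (242,366), and the adapter handle is pale against pale at about x 605–640, y 135–260. Side crop: grip is the black cylinder at (167,183), and the handle's top ridge runs (445,365) to (530,315).

```bash
python3 - <<'E'
from h import *
t=cam("top"); s=cam("side")
T=lambda U,V,z: onz(t,(U+.5)/6-.5+195,(V+.5)/6-.5+160,z)
k=700/105
S=lambda U,V,z: onz(s,(U+.5)/k-.5+200,(V+.5)/k-.5+160,z)
np.set_printoptions(precision=1,suppress=True)
for p in [(40,165),(308,115),(360,395),(90,445)]: print("hous T",T(*p,34)[:2])
for p in [(697,55),(748,325)]: print("base T",T(*p,8)[:2])
for p in [(45,160),(247,40),(405,165),(208,290)]: print("hous S",S(*p,34)[:2])
for p in [(463,580),(672,430)]: print("base S",S(*p,8)[:2])
print("grip T",T(242,366,73)[:2],"S bot/top",S(167,160,73)[:2],S(167,185,60)[:2])
print("handle S top corners",[S(*p,68)[:2] for p in[(440,365),(522,308),(540,320),(453,378)]])
print("handle T",[T(*p,68)[:2] for p in[(600,140),(618,258),(640,255)]])
print("tray T",[T(*p,32)[:2] for p in[(395,155),(420,328),(618,122),(645,290)]])
print("tray S",[S(*p,32)[:2] for p in[(285,315),(443,448),(567,365)]])
print("cambolt T",T(250,267,46)[:2], "camdisc",T(265,280,34)[:2])
print("nose pin T",T(345,250,36)[:2],T(362,250,36)[:2])
E
```

```text
hous T [578.5 146.7]
hous T [599.7  24.1]
hous T [471.8   2.3]
hous T [451.2 124. ]
base T [ 629.4 -158.3]
base T [ 502.1 -177.9]
hous S [447.1 124.8]
hous S [574.6 148.3]
hous S [596.8  29.2]
hous S [474.6   7.4]
base S [ 498.3 -179.8]
base S [ 625.6 -158.7]
grip T [483.7  53.2] S bot/top [482.5  58.2] [480.   55.2]
handle S top corners [array([ 527.7, -112.5]), array([ 577. , -103.3]), array([ 580. , -113.5]), array([ 528.6, -121.8])]
handle T [array([ 581.3, -105.9]), array([ 528.7, -112.4]), array([ 529.9, -122.1])]
tray T [array([580.9, -15.3]), array([501.7, -25.3]), array([ 594.6, -117.7]), array([ 517.2, -127.9])]
tray S [array([498.6, -23.5]), array([ 519.6, -128.7]), array([ 594. , -117.3])]
cambolt T [529.3  50.7] camdisc [524.4  44.5]
nose pin T [537.3   8.1] [537.2   0.4]
```

```bash
cat >> h.py <<'E'
def totool(dx,q=None):
    q=read_state()["ee_rot"] if q is None else q
    return R.from_quat(q).inv().apply(dx)
E
python3 - <<'E'
from h import *
np.set_printoptions(precision=3,suppress=True)
s=read_state(); M=R.from_quat(s["ee_rot"]).as_matrix(); print(M)
u=np.array([-.165,.986,0])
# want tool y = down? print needed
print(s["position"],s["contact_force"],s["clock"])
E
```

```text
[[-0.374 -0.     0.928]
 [-0.928 -0.001 -0.374]
 [ 0.001 -1.     0.   ]]
[233.355 579.595 230.957] [-0.353  0.188  1.052] 0.3
```

Emit:
play_rows(series=[[0.045,0,0.01,0,-0.1375,0,0],[0.045,0,0.015,0,-0.1375,0,0],[0.045,0,0.015,0,-0.1375,0,0],[0.045,0,0.015,0,-0.1375,0,0],[0.045,0,0.015,0,0,0,0],[0.045,0,0.015,0,0,0,0],[0.045,0,0.015,0,0,0,0],[0.045,0,0.015,0,0,0,0],[0.045,0,0.015,0,0,0,0],[0.045,0,0.015,0,0,0,0]])

```text
clock: 1.3
position: [399.4, 137.5, 230.3]
ee_rot: [-0.547, 0.446, -0.447, 0.549]
contact_force: [0.7, 1.8, 0.1]
gripper_width: 0.2
```

```bash
cat > st.py <<'E'
from h import *
import sys
np.set_printoptions(precision=4,suppress=True)
s=read_state(); M=R.from_quat(s["ee_rot"]).as_matrix()
print(s["clock"],s["position"],s["contact_force"],s["gripper_width"],"\nx",M[:,0],"z",M[:,2],"yaw err of x to -u",np.degrees(np.arctan2(M[1,0],M[0,0]))+80.5)
if len(sys.argv)>3:
    t=np.array([float(a) for a in sys.argv[1:4]]); print("tool d mm",M.T@(t-s["position"]))
E
python3 st.py 560.6 -153.4 42
```

```text
1.3 [399.4357 137.4737 230.2599] [0.6813 1.792  0.0784] 0.2146212110322511 
x [ 0.2023 -0.9793  0.0001] z [0.9793 0.2023 0.0038] yaw err of x to -u 2.1731980057351166
tool d mm [317.4558 188.6556  98.2553]
```

Emit:
play_rows(series=[[0.04,0,0.014,0,0.038,0,0],[0.045,0,0.014,0,0,0,0],[0.045,0,0.014,0,0,0,0],[0.045,0,0.014,0,0,0,0],[0.045,0,0.014,0,0,0,0],[0.045,0.02,0.014,0,0,0,0],[0.045,0.03,0.014,0,0,0,0],[0,0.03,0,0,0,0,0],[0,0.03,0,0,0,0,0],[0,0,0,0,0,0,0]])

```text
clock: 2.3
position: [553.0, -163.2, 124.5]
ee_rot: [-0.533, 0.456, -0.463, 0.541]
contact_force: [-1.0, -0.4, -0.6]
gripper_width: -0.1
```

```bash
python3 st.py 560.6 -153.4 42
```

```text
2.3 [ 553.0098 -163.2474  124.5388] [-0.9851 -0.4068 -0.5638] -0.062304679350316604 
x [ 0.154  -0.9881  0.0004] z [0.988  0.154  0.0144] yaw err of x to -u -0.6426757449019789
tool d mm [-8.5914 82.6572  7.8239]
```

Emit:
play_rows(series=[[0,0.025,0.006,0,0,0,0],[0,0.025,0.002,0,0,0,0],[0,0.02,0,0,0,0,0],[0,0.011,0,0,0,0,0],[0,0,0,0,0,0,0]])

```text
clock: 2.8
position: [567.7, -161.7, 48.7]
ee_rot: [-0.532, 0.452, -0.466, 0.544]
contact_force: [-0.5, 0.0, -1.1]
gripper_width: -0.0
```

```bash
python3 st.py 560.6 -153.4 42; python3 - <<'E'
from h import *
t=cam("top"); s=cam("side")
a=cv2.resize(t["color"][165:245,215:325,::-1],(400,300)); b=cv2.resize(s["color"][170:260,205:310,::-1],(400,300))
print
cv2.imwrite("pics/c1.png",np.clip(np.hstack([a,b])*1.5,0,255).astype(np.uint8))
E
```

```text
2.8 [ 567.7364 -161.724    48.6539] [-0.5364  0.017  -1.0757] -0.009602187194105717 
x [ 0.158  -0.9874  0.0048] z [0.9871 0.1581 0.0248] yaw err of x to -u -0.40978259798711747
tool d mm [-9.3786  6.4653 -5.8936]
```

View pics/c1.png

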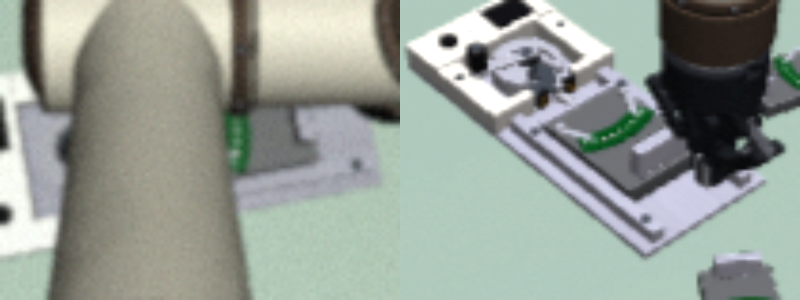

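Emit:
play_rows(series=[[0,0.002,-0.003,-0.025,0,0,0],[-0.008,0.002,-0.003,0,0,0,0],[-0.008,0.001,0,0,0,0,0],[-0.004,0,0,0,0,0,0],[0,0,0,0,0,0,0]])

```text
clock: 3.4
position: [561.2, -141.3, 49.0]
ee_rot: [-0.538, 0.455, -0.462, 0.539]
contact_force: [0.8, -0.4, 0.6]
gripper_width: 0.3
```

```bash
python3 st.py 554 -114 44
```

```text
3.4 [ 561.2482 -141.2598   48.9808] [ 0.8001 -0.4091  0.6411] 0.3139759998419988 
x [ 0.1592 -0.9872  0.0073] z [0.9872 0.1593 0.008 ] yaw err of x to -u -0.33910098957041157
tool d mm [-28.1014   4.7543  -2.854 ]
```

Emit:
play_rows(series=[[-0.003,0.003,-0.001,0,0,0,0],[-0.003,0.002,-0.001,0,0,0,0],[-0.003,0,0,0,0,0,0],[-0.003,0,0,0,0,0,0],[-0.003,0,0,0,0,0,0]])

```text
clock: 3.9
position: [556.8, -126.1, 43.6]
ee_rot: [-0.538, 0.454, -0.462, 0.539]
contact_force: [0.3, -0.2, 1.2]
gripper_width: 0.2
```

Emit:
play_rows(series=[[-0.003,0,0,0,0,0,0],[-0.003,0,0,0,0,0,0],[-0.003,0,0,0,0,0,0]])

```text
clock: 4.2
position: [555.3, -116.7, 43.6]
ee_rot: [-0.538, 0.454, -0.463, 0.539]
contact_force: [0.2, -1.0, 1.1]
gripper_width: -0.2
```

```bash
python3 st.py 554 -114 44
```

```text
4.2 [ 555.339  -116.6672   43.6118] [ 0.225  -1.0026  1.1148] -0.22015805469915145 
x [ 0.1591 -0.9872  0.0081] z [0.9872 0.1591 0.0086] yaw err of x to -u -0.34725525414931724
tool d mm [-2.843  -0.4188 -0.8942]
```

Emit:
play_rows(series=[[-0.002,0,0,0,0,0,0],[-0.002,0,0,0,0,0,0]])

```text
clock: 4.4
position: [554.7, -112.2, 43.6]
ee_rot: [-0.538, 0.454, -0.463, 0.539]
contact_force: [0.3, -1.3, 0.4]
gripper_width: 0.3
```

Emit:
play_rows(series=[[-0.0015,0,0,0,0,0,0],[-0.0015,0,0,0,0,0,0]])

```text
clock: 4.6
position: [554.2, -108.9, 43.7]
ee_rot: [-0.538, 0.454, -0.463, 0.539]
contact_force: [0.3, -3.2, 0.5]
gripper_width: -0.1
```

```bash
python3 st.py; python3 - <<'E'
from h import *
t=cam("top"); s=cam("side")
a=cv2.resize(s["color"][165:255,205:310,::-1],(700,600),interpolation=cv2.INTER_CUBIC)
cv2.imwrite("pics/c2.png",np.clip(a*1.4,0,255).astype(np.uint8))
E
```

```text
4.6 [ 554.1947 -108.9443   43.6553] [ 0.3437 -3.1719  0.5445] -0.1328967213825776 
x [ 0.1594 -0.9872  0.0082] z [0.9872 0.1595 0.0088] yaw err of x to -u -0.326202051200184
```

View pics/c2.png

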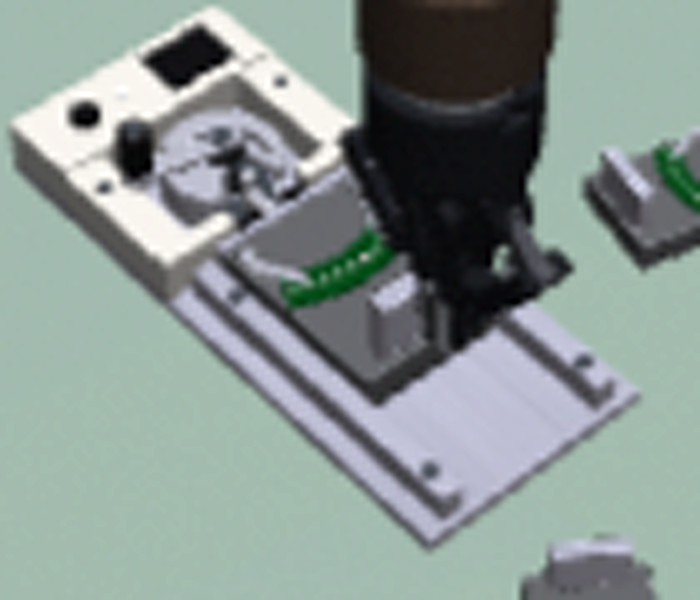

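The adapter has slid up close to the seat. Its rear near corner is now at (378,385–403) in this crop, so I'll measure how far it has moved.

```bash
python3 - <<'E'
from h import *
s=cam("side");k=700/105
S=lambda U,V,z: onz(s,(U+.5)/k-.5+205,(V+.5)/k-.5+165,z)
u=np.array([-.165,.986])
for n,p,z in[("rear corner",(377,387),32),("rear low",(378,403),8),("handle",(372,303),68),("hous front",(172,262),34)]:
    q=S(*p,z)[:2]; print(n,q,"dock x",(q-[536,15.5])@u)
f=[]
for i in range(5):
    get_image("side"); f.append(read_state()["contact_force"])
print(np.mean(f,0),read_state()["position"],read_state()["clock"])
E
```

```text
rear corner [ 515.47190841 -107.65823949] dock x -118.04688903013852
rear low [521.19284705 -99.48963603] dock x -110.93660088977366
handle [523.37000836 -90.27640196] dock x -102.21158371602644
hous front [471.87978635   5.12570139] dock x 0.35077682507520913
[ 0.30265738 -0.83928553 -0.24047551] [ 554.33274751 -109.07155711   43.63934761] 5.0
```

Emit:
play_rows(series=[[-0.0015,0,0,0,0,0,0],[-0.001,0,0,0,0,0,0]])

```text
clock: 5.2
position: [554.6, -107.7, 44.0]
ee_rot: [-0.538, 0.453, -0.463, 0.539]
contact_force: [1.5, -5.0, 0.4]
gripper_width: -0.1
```

Emit:
play_rows(series=[[-0.001,0,0,0,0,0,0]])

```text
clock: 5.3
position: [554.7, -107.4, 44.2]
ee_rot: [-0.538, 0.453, -0.464, 0.539]
contact_force: [1.4, -5.4, -0.1]
gripper_width: 0.3
```

Emit:
play_rows(series=[[-0.001,0,0,0,0,0,0]])

```text
clock: 5.4
position: [554.6, -107.1, 44.4]
ee_rot: [-0.538, 0.453, -0.464, 0.539]
contact_force: [1.3, -6.0, -0.1]
gripper_width: 0.3
```

Emit:
play_rows(series=[[0.008,0,0,0,0,0,0],[0.01,-0.005,0,0,0,0,0],[0,-0.03,0,0,0,0,0],[0,-0.04,0,0,0,0,0.045],[-0.02,-0.02,-0.005,0,0,0,0.045],[-0.04,0,-0.014,0,0,0,0.045],[-0.04,0,-0.014,0,0,0,0.045],[-0.04,0,-0.014,0,0,0,0.045],[-0.03,0,-0.014,0,0,0,0.045],[0,0,0,0,0,0,0.045]])

```text
clock: 6.4
position: [467.2, 35.1, 143.3]
ee_rot: [-0.535, 0.457, -0.464, 0.538]
contact_force: [1.3, 0.1, 1.1]
gripper_width: 44.8
```

```bash
python3 st.py 483.5 54.5 52;python3 - <<'E'
from h import *
t=cam("side")
a=cv2.resize(t["color"][165:255,205:310,::-1],(700,600),interpolation=cv2.INTER_CUBIC)
cv2.imwrite("pics/c3.png",np.clip(a*1.4,0,255).astype(np.uint8))
E
```

```text
6.4 [467.1997  35.0809 143.2501] [1.2996 0.0826 1.0975] 44.778127214943694 
x [ 0.1515 -0.9884  0.0056] z [0.9884 0.1516 0.0097] yaw err of x to -u -0.7835280731435859
tool d mm [-17.2338  91.3357  18.1705]
```

View pics/c3.png

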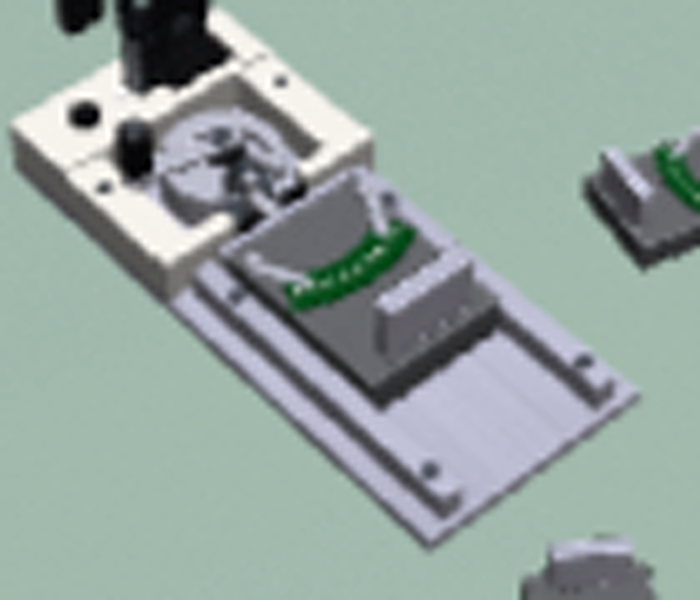

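```bash
python3 - <<'E'
import cv2,numpy as np
a=cv2.imread("pics/c2.png",0).astype(np.float32);b=cv2.imread("pics/c3.png",0).astype(np.float32)
for n,(x0,y0,x1,y1) in dict(tray=(235,230,380,415),hous=(20,60,120,240),pin=(215,140,310,240)).items():
    w=cv2.createHanningWindow((x1-x0,y1-y0),cv2.CV_32F); print(n,cv2.phaseCorrelate(a[y0:y1,x0:x1],b[y0:y1,x0:x1],w))
from h import *
s=cam("side");k=6.6667
# crop px per mm along dock axis at tray corner
u=np.array([-.165,.986,0]);p=np.array([519.,-115,32])
print((proj(s,p+10*u)-proj(s,p))*k/10)
E
```

```text
tray ((0.02812638780397947, 0.1937180874744655), 0.4583162894513872)
hous ((-0.002577227467412513, 0.007616068151264699), 0.9912664324442546)
pin ((-0.04781225137361389, 0.0600835654340699), 0.7072845204671224)
[[-1.46396749 -1.30952429]]
```

Emit:
play_rows(series=[[-0.01,0.02,0.01,0,0,0,0.045],[-0.007,0.025,0.008,0,0,0,0.045],[0,0.015,0,0,0,0,0.045],[0,0,0,0,0,0,0.045]])

```text
clock: 6.9
position: [489.7, 50.6, 83.1]
ee_rot: [-0.532, 0.458, -0.468, 0.538]
contact_force: [-0.5, -1.0, 0.3]
gripper_width: 44.9
```

```bash
python3 st.py 483.5 54.5 51;python3 - <<'E'
from h import *
t=cam("side")
a=cv2.resize(t["color"][140:215,195:295,::-1],(800,600),interpolation=cv2.INTER_CUBIC)
cv2.imwrite("pics/c4.png",np.clip(a*1.6,0,255).astype(np.uint8))
E
```

```text
6.9 [489.7233  50.5575  83.1232] [-0.4668 -1.0131  0.3356] 44.8784409168979 
x [ 0.1438 -0.9896  0.005 ] z [0.9895 0.1439 0.0156] yaw err of x to -u -1.229777646370863
tool d mm [-4.9587 32.0075 -6.0912]
```

View pics/c4.png

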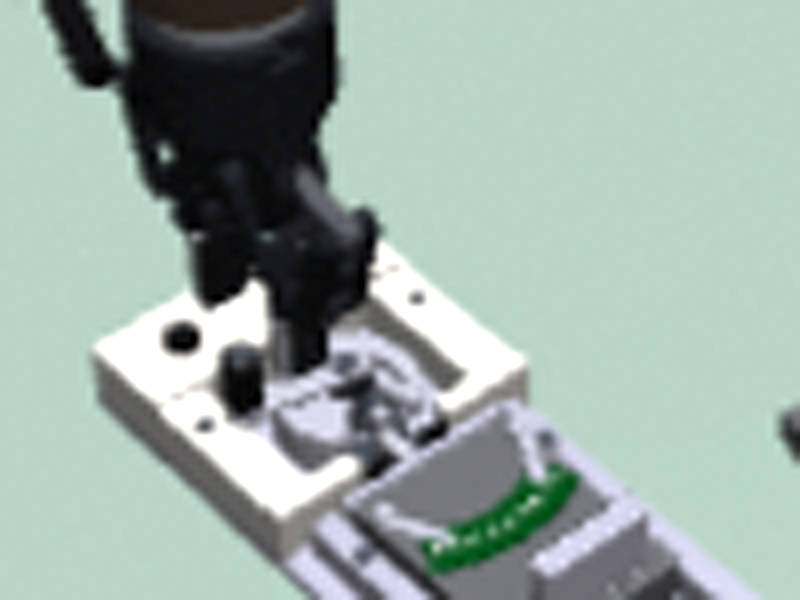

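```bash
python3 - <<'E'
from h import *
s=cam("side");k=8
S=lambda U,V,z: onz(s,(U+.5)/k-.5+195,(V+.5)/k-.5+140,z)
print("mid tips",S(265,331,88),S(265,331,92)); print("grip top",S(241,350,73),"grip base",S(241,408,47), "mid",S(241,381,60))
print("knob",S(180,337,34))
q=proj(s,[[489.7,50.6,83],[483.5,54.5,73],[483.5,54.5,47]]); print((q-[195,140]+.5)*k-.5)
E
```

```text
mid tips [489.94633057  49.8879256   88.        ] [488.2390554   46.26233335  92.        ]
grip top [483.239598   59.1236895  73.       ] grip base [478.65463605  53.9223716   47.        ] mid [480.46958988  55.62923724  60.        ]
knob [481.35452637 114.09706396  34.        ]
[[264.29284004 339.16254603]
 [247.12699317 356.90523247]
 [251.02804733 402.51328682]]
```

Emit:
play_rows(series=[[-0.006,0,-0.0065,-0.015,0,0,0.045],[0,0.01,0,0,0,0,0.045],[0,0.012,0,0,0,0,0.045],[0,0,0,0,0,0,0.045]])

```text
clock: 7.4
position: [485.2, 56.1, 64.7]
ee_rot: [-0.532, 0.46, -0.466, 0.536]
contact_force: [-0.5, -0.5, -0.1]
gripper_width: 44.8
```

```bash
python3 st.py 482.5 55.5 51
```

```text
7.4 [485.1903  56.0687  64.6736] [-0.5456 -0.4772 -0.1145] 44.78505458093685 
x [ 0.1426 -0.9898  0.0025] z [0.9897 0.1426 0.0097] yaw err of x to -u -1.3014910639491148
tool d mm [ 0.1449 13.6467 -2.8765]
```

Emit:
play_rows(series=[[0,0.008,-0.003,-0.01,0,0,0.045],[0,0.006,0,0,0,0,0.045],[0,0.001,0,0,0,0,0.045]])

```text
clock: 7.7
position: [482.5, 55.9, 49.5]
ee_rot: [0.535, -0.462, 0.464, -0.534]
contact_force: [-0.6, 0.0, 0.3]
gripper_width: 44.9
```

Emit:
play_rows(series=[[0,0,0,0,0,0,0.022],[0,0,0,0,0,0,0.022]])

```text
clock: 7.9
position: [482.6, 55.9, 49.3]
ee_rot: [0.535, -0.462, 0.464, -0.534]
contact_force: [-0.2, 0.2, 0.2]
gripper_width: 22.2
```

Emit:
play_rows(series=[[0,0,0,0,0,0,0.012],[0,0,0,0,0,0,0.012],[0,0,0,0,0,0,0.012]])

```text
clock: 8.2
position: [482.7, 55.9, 49.7]
ee_rot: [0.535, -0.462, 0.464, -0.534]
contact_force: [-0.0, -0.1, -1.2]
gripper_width: 15.0
```

```bash
python3 st.py 482.5 55.5 51
```

```text
8.2 [482.6616  55.8768  49.6772] [-0.0204 -0.1445 -1.201 ] 15.010305899622216 
x [ 0.1431 -0.9897  0.002 ] z [0.9897 0.1431 0.0011] yaw err of x to -u -1.274576848217123
tool d mm [ 0.3524 -1.3224 -0.2124]
```

```bash
cat > arc.py <<'E'
from h import *
import sys,json
cx,cy,step,n=map(float,sys.argv[1:5]); u=np.array([-.165,.986]);v=np.array([-.986,-.165])
s=read_state(); M=R.from_quat(s["ee_rot"]).as_matrix(); p=s["position"]; C=np.array([cx,cy])
r=p[:2]-C; f=s["contact_force"]; rad=np.linalg.norm(r); phi=np.arctan2(r[1],r[0])
t=np.array([np.sin(phi),-np.cos(phi)])
print("clk",s["clock"],"z",p[2],"rad",rad,"cam",np.arctan2(r@u,r@v),"Ftan",-f[:2]@t,"Frad",f[:2]@r/rad,"Fz",f[2],"w",s["gripper_width"],"pos",p[:2],"tiltz",M[2,0],M[2,2])
q=p[:2]
for i in range(int(n)):
    phi-=step/45; g=C+45*np.array([np.cos(phi),np.sin(phi)]); d=M.T@np.r_[g-q,0]; print("[%.4f,0,%.4f]"%(d[0]/1e3,d[2]/1e3),end=" "); q=g
print()
E
python3 arc.py 528.2 53 4 9
```

```text
clk 8.2 z 49.67719042656401 rad 45.6291844753254 cam 0.22889522469742662 Ftan 0.14548890543655443 Frad 0.011210917445392307 Fz -1.200971136507538 w 15.010305899622216 pos [482.66159186  55.87677946] tiltz 0.001965225823553518 0.001096253806293468
[-0.0037,0,0.0016] [-0.0038,0,0.0013] [-0.0036,0,0.0017] [-0.0035,0,0.0020] [-0.0033,0,0.0023] [-0.0031,0,0.0026] [-0.0028,0,0.0028] [-0.0026,0,0.0031] [-0.0023,0,0.0033]
```

Emit:
play_rows(series=[[-0.0037,0,0.001,0,0,0,0.012],[-0.0038,0,0.0013,0,0,0,0.012],[-0.0036,0,0.0017,0,0,0,0.012],[-0.0035,0,0.002,0,0,0,0.012]])

```text
clock: 8.6
position: [486.8, 71.2, 49.7]
ee_rot: [0.535, -0.462, 0.464, -0.534]
contact_force: [1.1, -2.7, -1.3]
gripper_width: 15.4
```

```bash
python3 arc.py 528.2 53 4 9
```

```text
clk 8.6 z 49.67607205273361 rad 45.273752464924314 cam 0.5801645099824269 Ftan 2.0276692370001226 Frad -2.142388145738278 Fz -1.3366956413862536 w 15.380531017796933 pos [486.75754059  71.22732071] tiltz 0.0031041413284886854 0.0007042771848368989
[-0.0032,0,0.0025] [-0.0031,0,0.0025] [-0.0028,0,0.0028] [-0.0026,0,0.0031] [-0.0023,0,0.0033] [-0.0020,0,0.0035] [-0.0017,0,0.0036] [-0.0014,0,0.0038] [-0.0010,0,0.0039]
```

Emit:
play_rows(series=[[-0.003,0,0.0026,0,0,0,0.012],[-0.003,0,0.0027,0,0,0,0.012],[-0.0028,0,0.0029,0,0,0,0.012],[-0.0026,0,0.0031,0,0,0,0.012],[-0.0022,0,0.0033,0,0,0,0.012],[-0.0019,0,0.0035,0,0,0,0.012]])

```text
clock: 9.2
position: [503.1, 89.9, 49.6]
ee_rot: [0.536, -0.462, 0.464, -0.533]
contact_force: [1.5, -4.8, -0.2]
gripper_width: 15.1
```

```bash
python3 arc.py 528.2 53 4 7
```

```text
clk 9.2 z 49.634529006219324 rad 44.65085109349865 cam 1.1386821214331921 Ftan 1.4707338437870345 Frad -4.775247400351244 Fz -0.18614868099047865 w 15.082048833207068 pos [503.06491482  89.90428154] tiltz 0.004969255590869082 -0.0017876140153860742
[-0.0019,0,0.0035] [-0.0013,0,0.0038] [-0.0009,0,0.0039] [-0.0006,0,0.0040] [-0.0002,0,0.0040] [0.0001,0,0.0040] [0.0005,0,0.0040]
```

```bash
python3 arc.py 528.5 51.5 4 7
```

```text
clk 9.2 z 49.634529006219324 rad 46.063352017740016 cam 1.151630635400563 Ftan 1.4087799211077994 Frad -4.793890372933594 Fz -0.18614868099047865 w 15.082048833207068 pos [503.06491482  89.90428154] tiltz 0.004969255590869082 -0.0017876140153860742
[-0.0006,0,0.0041] [-0.0012,0,0.0038] [-0.0009,0,0.0039] [-0.0005,0,0.0040] [-0.0002,0,0.0040] [0.0002,0,0.0040] [0.0005,0,0.0040]
```

Emit:
play_rows(series=[[-0.0006,0,0.0041,0,0,0,0.012],[-0.001,0,0.0038,0,0,0,0.012],[-0.0008,0,0.0039,0,0,0,0.012],[-0.0004,0,0.004,0,0,0,0.012]])

```text
clock: 9.6
position: [518.2, 96.0, 49.6]
ee_rot: [0.537, -0.463, 0.463, -0.532]
contact_force: [-0.7, -2.6, 1.4]
gripper_width: 15.2
```

```bash
python3 arc.py 528.5 51.5 4 7
```

```text
clk 9.6 z 49.62659853902642 rad 45.70876753879677 cam 1.5097521981926685 Ftan 1.2382285017990027 Frad -2.3492146476436058 Fz 1.4213360245137319 w 15.174766248550128 pos [518.21964449  96.03768876] tiltz 0.004210467088003711 -0.004161684482626438
[0.0006,0,0.0041] [0.0002,0,0.0040] [0.0006,0,0.0040] [0.0009,0,0.0039] [0.0012,0,0.0038] [0.0016,0,0.0037] [0.0019,0,0.0035]
```

Emit:
play_rows(series=[[0.0006,0,0.0041,0,0,0,0.012],[0.0003,0,0.004,0,0,0,0.012],[0.0006,0,0.004,0,0,0,0.012],[0.0009,0,0.0039,0,0,0,0.012]])

```text
clock: 10.0
position: [535.1, 96.3, 49.6]
ee_rot: [0.537, -0.463, 0.463, -0.532]
contact_force: [-2.0, -1.0, 2.5]
gripper_width: 15.2
```

```bash
python3 arc.py 528.5 51.5 3 5
```

```text
clk 10.0 z 49.602323043004155 rad 45.31260906920293 cam 1.8837665090822202 Ftan 1.8316266815761495 Frad -1.2440372714228491 Fz 2.5324362474048296 w 15.164254657193547 pos [535.14432843  96.32282276] tiltz 0.0038915991162130625 -0.0055162347408741486
[0.0013,0,0.0028] [0.0011,0,0.0028] [0.0013,0,0.0027] [0.0015,0,0.0026] [0.0017,0,0.0025]
```

Emit:
play_rows(series=[[0.0012,0,0.0028,0,0,0,0.012],[0.0011,0,0.0028,0,0,0,0.012],[0.0013,0,0.0027,0,0,0,0.012]])

```text
clock: 10.3
position: [544.5, 93.6, 49.6]
ee_rot: [0.537, -0.463, 0.463, -0.532]
contact_force: [-3.2, -1.5, 3.5]
gripper_width: 15.0
```

```bash
python3 arc.py 528.5 51.5 3 5
```

```text
clk 10.3 z 49.62751208559965 rad 45.040475688269005 cam 2.099004956328452 Ftan 2.4532353111942995 Frad -2.524467765885865 Fz 3.5277089417737857 w 15.008644196544944 pos [544.46781223  93.61500235] tiltz 0.003832874485294735 -0.006103694775406565
[0.0016,0,0.0026] [0.0017,0,0.0025] [0.0019,0,0.0023] [0.0020,0,0.0022] [0.0022,0,0.0021]
```

Emit:
play_rows(series=[[0.0017,-0.0005,0.0025,0,0,0,0.012],[0.0018,0,0.0024,0,0,0,0.012],[0.002,0,0.0022,0,0,0,0.012]])

```text
clock: 10.6
position: [552.7, 89.2, 49.7]
ee_rot: [0.537, -0.464, 0.462, -0.532]
contact_force: [-3.7, 0.4, 2.6]
gripper_width: 14.8
```

```bash
python3 arc.py 528.5 51.5 3 5
```

```text
clk 10.6 z 49.663714117494926 rad 44.779095355383085 cam 2.3066970683846098 Ftan 3.3733257650531336 Frad -1.6683248549571286 Fz 2.5725097266481676 w 14.764579973031939 pos [552.66778909  89.19728573] tiltz 0.0032119061055048137 -0.006475773064379409
[0.0019,0,0.0023] [0.0022,0,0.0021] [0.0023,0,0.0019] [0.0024,0,0.0018] [0.0025,0,0.0016]
```

Emit:
play_rows(series=[[0.002,0,0.0022,0,0,0,0.012],[0.0022,0,0.002,0,0,0,0.012]])

```text
clock: 10.8
position: [557.6, 85.4, 49.6]
ee_rot: [0.537, -0.464, 0.462, -0.532]
contact_force: [-3.4, 0.3, 1.7]
gripper_width: 15.1
```

```bash
python3 arc.py 528.5 51.5 2 4
```

```text
clk 10.8 z 49.63790585470588 rad 44.670327117980776 cam 2.4462948698463864 Ftan 2.730363075933118 Frad -2.008467539540524 Fz 1.6608314952826633 w 15.094497703981494 pos [557.60719519  85.38523739] tiltz 0.0031833679248148283 -0.006982250761515818
[0.0013,0,0.0015] [0.0016,0,0.0012] [0.0016,0,0.0011] [0.0017,0,0.0011]
```

Emit:
play_rows(series=[[0.0024,0,0.0018,0,0,0,0.012],[0.0025,0,0.0017,0,0,0,0.012]])

```text
clock: 11.0
position: [562.0, 80.8, 49.6]
ee_rot: [0.537, -0.464, 0.462, -0.532]
contact_force: [-3.8, 1.2, 2.5]
gripper_width: 14.9
```

```bash
python3 arc.py 528.5 51.5 3 4
```

```text
clk 11.0 z 49.635794991885376 rad 44.50622097047578 cam 2.5896278097732615 Ftan 3.4097234121743543 Frad -2.0557103692103036 Fz 2.4777280766433276 w 14.946082243403156 pos [562.02535356  80.77207498] tiltz 0.003019170661773818 -0.0071025554698367355
[0.0023,0,0.0020] [0.0027,0,0.0014] [0.0028,0,0.0012] [0.0028,0,0.0010]
```

Emit:
play_rows(series=[[0.0025,0,0.0015,0,0,0,0.012],[0.0027,0,0.0013,0,0,0,0.012]])

```text
clock: 11.2
position: [565.7, 75.7, 49.6]
ee_rot: [0.537, -0.464, 0.462, -0.532]
contact_force: [-3.6, 1.5, 2.6]
gripper_width: 14.9
```

```bash
python3 arc.py 528.5 51.5 3 4
```

```text
clk 11.2 z 49.63550895734665 rad 44.414931094158746 cam 2.7309753352646693 Ftan 3.201188115556445 Frad -2.1667975532721524 Fz 2.5670287237040865 w 14.872030886504065 pos [565.73823994  75.70742842] tiltz 0.0028561374731378986 -0.007305251391530598
[0.0025,0,0.0017] [0.0028,0,0.0010] [0.0029,0,0.0008] [0.0029,0,0.0006]
```

Emit:
play_rows(series=[[0.0027,0,0.0012,0,0,0,0.012],[0.0028,0,0.0009,0,0,0,0.012]])

```text
clock: 11.4
position: [568.7, 70.2, 49.6]
ee_rot: [0.537, -0.464, 0.462, -0.532]
contact_force: [-4.3, 1.4, 2.5]
gripper_width: 14.8
```

```bash
python3 arc.py 528.5 51.5 2.5 4
```

```text
clk 11.4 z 49.59998434489102 rad 44.28838484071142 cam 2.8718456493272138 Ftan 3.0750718160281187 Frad -3.2872662385754507 Fz 2.5157395377969465 w 14.759168214964182 pos [568.65347358  70.18581256] tiltz 0.002693382144349332 -0.0077029378018247385
[0.0022,0,0.0013] [0.0024,0,0.0005] [0.0025,0,0.0004] [0.0025,0,0.0002]
```

Emit:
play_rows(series=[[0.0025,0,0.0004,0,0,0,0.012],[0.0026,0,0.0003,0,0,0,0.012]])

```text
clock: 11.6
position: [570.5, 65.1, 49.6]
ee_rot: [0.537, -0.464, 0.462, -0.532]
contact_force: [-3.2, 1.3, 1.9]
gripper_width: 14.9
```

```bash
python3 arc.py 527.7 51.5 2.5 4
```

```text
clk 11.6 z 49.63249555690806 rad 44.96521973725321 cam 2.9994541985567524 Ftan 2.227378003852368 Frad -2.6965584134979372 Fz 1.886879200173291 w 14.94019264544771 pos [570.54998739  65.12899726] tiltz 0.002227815863617366 -0.006782859455627455
[0.0025,0,0.0004] [0.0025,0,0.0002] [0.0025,0,0.0001] [0.0025,0,-0.0001]
```

Emit:
play_rows(series=[[0.0027,0,0.0002,0,0,0,0.012],[0.0027,0,0,0,0,0,0.012]])

```text
clock: 11.8
position: [571.9, 59.7, 49.6]
ee_rot: [0.536, -0.464, 0.462, -0.532]
contact_force: [-3.0, 2.6, 1.3]
gripper_width: 14.9
```

```bash
python3 arc.py 527.7 51.5 2.5 4
```

```text
clk 11.8 z 49.62869933894735 rad 44.93110299354023 cam 3.122763367224117 Ftan 3.1302458770207684 Frad -2.440627646997042 Fz 1.3341297538851906 w 14.85985003173268 pos [571.86741748  59.74883322] tiltz 0.0017934217827870746 -0.006005234588790653
[0.0025,0,0.0001] [0.0025,0,-0.0001] [0.0025,0,-0.0002] [0.0025,0,-0.0004]
```

Emit:
play_rows(series=[[0.0026,0,-0.0001,0,0,0,0.012],[0.0026,0,-0.0003,0,0,0,0.012]])

```text
clock: 12.0
position: [572.5, 54.4, 49.7]
ee_rot: [0.536, -0.464, 0.462, -0.533]
contact_force: [-2.6, 2.1, 1.4]
gripper_width: 15.0
```

```bash
python3 arc.py 527.7 51.5 2.5 4
```

```text
clk 12.0 z 49.652251670625255 rad 44.91656581503835 cam -3.041053656175669 Ftan 2.274875401290511 Frad -2.4250058879329486 Fz 1.3594288929745941 w 15.004855116385196 pos [572.52093103  54.42950954] tiltz 0.0014509337762071972 -0.0052514442054236166
[0.0025,0,-0.0002] [0.0025,0,-0.0004] [0.0024,0,-0.0005] [0.0024,0,-0.0007]
```

```bash
cat > mv.py <<'E'
from h import *
t=cam("side")
a=cv2.resize(t["color"][165:255,205:310,::-1],(700,600),interpolation=cv2.INTER_CUBIC)
a=np.clip(a*1.4,0,255).astype(np.uint8); cv2.imwrite("pics/c5.png",a)
a=cv2.cvtColor(a,6).astype(np.float32);b=cv2.imread("pics/c3.png",0).astype(np.float32)
for n,(x0,y0,x1,y1) in dict(tray=(240,250,520,415),corner=(340,330,420,420),handle=(350,240,490,370)).items():
    tp=b[y0:y1,x0:x1]; m=cv2.matchTemplate(a,tp,cv2.TM_CCOEFF_NORMED); _,v,_,l=cv2.minMaxLoc(m); print(n,v,l[0]-x0,l[1]-y0)
E
python3 mv.py
```

```text
tray 0.963129997253418 -10 -8
corner 0.9764639139175415 -10 -8
handle 0.9831434488296509 -13 -6
```

View pics/c5.png

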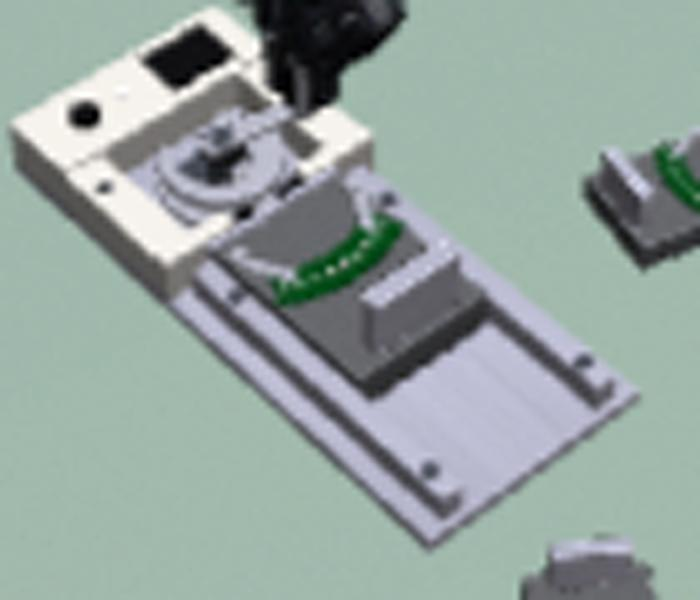

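The adapter has been drawn in about 6 mm, with its corner shifted (-10,-8) px. The hook has caught the pin, the grip is still held, and the force is still at the drawing level, so I'll carry on.

Emit:
play_rows(series=[[0.0026,0,-0.0004,0,0,0,0.012],[0.0026,0,-0.0006,0,0,0,0.012]])

```text
clock: 12.25
position: [572.5, 48.8, 49.6]
ee_rot: [0.536, -0.464, 0.462, -0.533]
contact_force: [-3.6, 4.0, 1.2]
gripper_width: 14.8
```

```bash
python3 arc.py 527.7 51.5 2 4
```

```text
clk 12.25 z 49.644874166970155 rad 44.887471894997574 cam -2.9145002751717857 Ftan 3.751982174236199 Frad -3.8865444245022087 Fz 1.1607711049102893 w 14.789998141981528 pos [572.50320043  48.750752  ] tiltz 0.0012674264594714213 -0.004618784982867441
[0.0020,0,-0.0003] [0.0019,0,-0.0005] [0.0019,0,-0.0006] [0.0019,0,-0.0007]
```

Emit:
play_rows(series=[[0.0022,0,-0.0008,0,0,0,0.012],[0.0022,0,-0.0009,0,0,0,0.012]])

```text
clock: 12.45
position: [572.1, 44.6, 49.6]
ee_rot: [0.535, -0.464, 0.463, -0.534]
contact_force: [-1.9, 5.1, 0.1]
gripper_width: 15.1
```

```bash
python3 arc.py 527.4 51.5 2 4
```

```text
clk 12.45 z 49.629487402270584 rad 45.20833996832494 cam -2.8214805067141207 Ftan 4.754968199895869 Frad -2.6278421847334337 Fz 0.12735979706993406 w 15.064257830012671 pos [572.07119623  44.55174628] tiltz 0.00020826029147097413 -0.0025850397397151337
[0.0018,0,-0.0008] [0.0019,0,-0.0007] [0.0018,0,-0.0008] [0.0018,0,-0.0009]
```

Emit:
play_rows(series=[[0.0021,0,-0.0009,0,0,0,0.012],[0.0021,0,-0.001,0,0,0,0.012]])

```text
clock: 12.65
position: [571.6, 41.6, 49.6]
ee_rot: [-0.534, 0.464, -0.463, 0.535]
contact_force: [-2.3, 7.6, 0.1]
gripper_width: 14.9
```

```bash
python3 arc.py 527.4 51.5 2 4
```

```text
clk 12.65 z 49.59585439786415 rad 45.302995535605376 cam -2.75447575878011 Ftan 6.880431352178447 Frad -3.929843967760052 Fz 0.12180829479144417 w 14.929787462855096 pos [571.59808432  41.5556173 ] tiltz -0.0020355347784504763 0.00046087122772642264
[0.0017,0,-0.0010] [0.0018,0,-0.0008] [0.0018,0,-0.0009] [0.0017,0,-0.0010]
```

Emit:
play_rows(series=[[0.0021,0,-0.0011,0,0,0,0.012]])

```text
clock: 12.75
position: [571.4, 40.4, 49.6]
ee_rot: [-0.533, 0.463, -0.463, 0.536]
contact_force: [-2.1, 8.1, 0.3]
gripper_width: 14.7
```

Emit:
play_rows(series=[[0.0021,0,-0.0011,0,0,0,0.012]])

```text
clock: 12.85
position: [571.2, 39.5, 49.6]
ee_rot: [-0.532, 0.463, -0.463, 0.537]
contact_force: [-3.4, 9.8, 0.3]
gripper_width: 14.9
```

```bash
python3 arc.py 527.4 51.5 2 4
```

```text
clk 12.85 z 49.620686947849364 rad 45.404773377845586 cam -2.708115112983081 Ftan 8.513174746597985 Frad -5.865694672393374 Fz 0.3090661709116781 w 14.898624743147922 pos [571.18788575  39.49106553] tiltz -0.005286286371627147 0.0047766618533369165
[0.0017,0,-0.0012] [0.0018,0,-0.0009] [0.0017,0,-0.0010] [0.0017,0,-0.0011]
```

Emit:
play_rows(series=[[0.002,0,-0.0016,0,0,0,0.012]])

```text
clock: 12.95
position: [570.9, 38.8, 49.7]
ee_rot: [-0.531, 0.463, -0.463, 0.538]
contact_force: [-0.7, 8.6, -2.0]
gripper_width: 14.7
```

```bash
python3 arc.py 527.4 51.5 2 2
```

```text
clk 12.95 z 49.656522683587305 rad 45.36331671980182 cam -2.6912422144553414 Ftan 8.079154798652699 Frad -3.1086348383126867 Fz -1.9821709060250052 w 14.729519322663425 pos [570.93924721  38.76561914] tiltz -0.007062363494425294 0.008056010708060335
[0.0017,0,-0.0012] [0.0018,0,-0.0009]
```

Emit:
play_rows(series=[[0.0025,0,-0.0014,0,0,0,0.012]])

```text
clock: 13.05
position: [570.7, 37.7, 49.6]
ee_rot: [-0.53, 0.463, -0.463, 0.539]
contact_force: [-2.0, 10.2, 0.5]
gripper_width: 15.3
```

```bash
python3 arc.py 527.4 51.5 2 2
```

```text
clk 13.05 z 49.60443075084853 rad 45.46731971218483 cam -2.6670726300365857 Ftan 9.12058569349412 Frad -5.016462421601822 Fz 0.5401635719256059 w 15.265532132292718 pos [570.71786224  37.68551584] tiltz -0.008927790250705225 0.010704535628653866
[0.0016,0,-0.0013] [0.0017,0,-0.0010]
```

Emit:
play_rows(series=[[0.0025,0,-0.0017,0,0,0,0.012]])

```text
clock: 13.15
position: [570.4, 36.8, 49.6]
ee_rot: [-0.528, 0.462, -0.463, 0.541]
contact_force: [-1.3, 10.6, -0.3]
gripper_width: 14.8
```

```bash
python3 arc.py 527.4 51.5 2 2; python3 mv.py
```

```text
clk 13.15 z 49.59197710955472 rad 45.50198797315549 cam -2.645935867578507 Ftan 9.596027415557371 Frad -4.62036175184235 Fz -0.2640100724481282 w 14.777790296199393 pos [570.4490138   36.76184134] tiltz -0.010944634235856676 0.013986681552264846
[0.0015,0,-0.0014] [0.0017,0,-0.0010] 
tray 0.9645152688026428 -11 -8
corner 0.9744271636009216 -11 -9
handle 0.9929649829864502 -14 -6
```

Emit:
play_rows(series=[[0,0,0,0,0,0,0.012],[0,0,0,0,0,0,0.035],[0,0,0,0,0,0,0.045],[0,0,0,0,0,0,0.045]])

```text
clock: 13.6
position: [572.2, 35.6, 49.9]
ee_rot: [-0.528, 0.461, -0.464, 0.542]
contact_force: [0.0, 0.2, -0.3]
gripper_width: 44.8
```

Emit:
play_rows(series=[[0,-0.01,0,0,0,0,0.045],[0,-0.02,0,0,0,0,0.045],[0,-0.03,0,0,0,0,0.045],[0,-0.03,0,0,0,0,0.045],[-0.03,-0.02,0,0,0,0,0.045],[-0.045,0,0,0,0,0,0.045],[-0.045,0,0,0,0,0,0.045],[-0.045,0,0,0,0,0,0.045],[-0.045,0,0,0,0,0,0.045],[0,0,0,0,0,0,0.045]])

```text
clock: 14.6
position: [544.2, 246.0, 176.1]
ee_rot: [-0.522, 0.46, -0.468, 0.545]
contact_force: [0.3, -0.1, 0.1]
gripper_width: 45.2
```

```bash
python3 st.py; python3 mv.py; python3 - <<'E'
from h import *
t=cam("side")["color"][140:260,180:320,::-1]
cv2.imwrite("pics/c6.png",np.clip(cv2.resize(t,(700,600),interpolation=cv2.INTER_CUBIC)*1.4,0,255).astype(np.uint8))
E
```

```text
14.6 [544.1661 245.9824 176.0726] [ 0.3355 -0.1297  0.1336] 45.17772725263008 
x [ 0.1385 -0.9903 -0.0115] z [0.9899 0.138  0.0319] yaw err of x to -u -1.5408079457851898
tray 0.9637568593025208 -11 -8
corner 0.9750792384147644 -11 -9
handle 0.9918935298919678 -14 -6
```

View pics/c6.png

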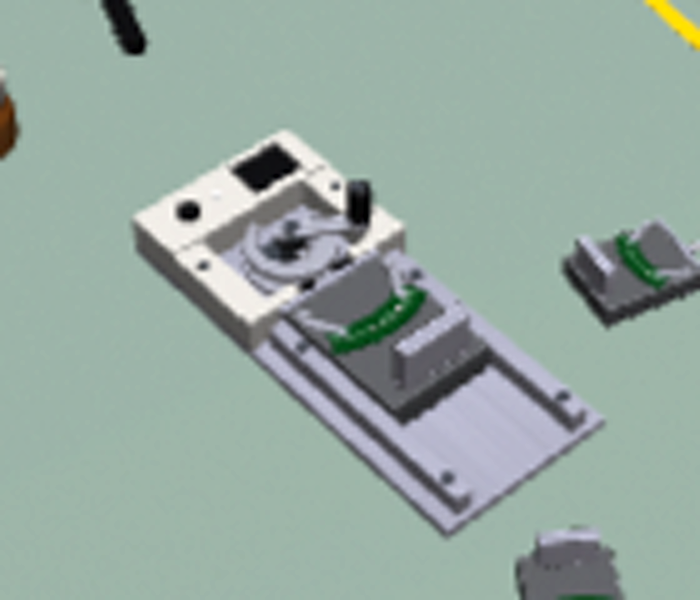

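The adapter is home against the housing. The crank stands on the far side with its grip at (358,203), and the hand is clear. Nothing else has moved, so I'm handing in.

```bash
python3 -c "
from h import *
job_done()"
```

```text
the job is handed in; nothing more can be done
```

The adapter is drawn home against the dock, the crank is tight, and I handed the job in at about 15 s on the robot's clock, well inside the 61 s limit.

- **Sliding in:** I pushed the adapter by its handle with the shut fingers until the force along the rails rose from about 1 N to 5–6 N, then backed off. Before that last rise the camera put its front face about 3 mm short of the spring pins, within the image error. I trusted the force. Pictures before and after the last 2 mm of pushing showed the adapter in the same place, so the springs probably eased it back to first touch.
- **Turning the crank:** I gripped it and led it clockwise from about 0.23 to 3.64 rad, close to the end of the given range. The sideways force was 2–3.4 N while the hook drew the adapter in. From about 3.3 rad it rose to 9.6 N, and I stopped and let go there. Single force readings carry about 1 N of noise.
- **Final checks:** The force on the tool was about 0 N with the hand clear. The adapter had not shifted after release.
    - **Draw-in distance:** The side view showed it had moved in by about 7 mm, where 4.5 mm was expected; each picture is only good to about 2 mm.
    - **Bystanders:** The parts of the jar and brush in the last picture looked undisturbed. The board was outside that picture, and the arm never went near it.

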